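# Clear the doser and hold the hopper lid at the fill mark

## Task

Get the coffee grinder ready for refilling: swing the sprung doser lever all the way to its stop and let go so that it springs back home, keeping the hopper lid shut meanwhile. Then lift the sprung hopper lid with the fingers until the pointer on its side stands level with the fill mark on the arc rod, and hold it there: the program finishes while the fingers are still holding the lid at the mark. Do not shift the mark, and leave the jar, the bowl and the coasters alone.

Things in the scene. Friction and masses are not known exactly. Their poses are not given: they have to be found in the camera images.
- grinder: coffee grinder fixed to the counter, black base 220 x 380 x 16 mm. Origin: centre of its underside; front (robot side) -x, left +y. Right half (y -80): grey hopper 160 x 160, rim 170 high, grey lid. Left half: aluminium doser drum (radius 48, centre x -30, y 110, top 125 high) with the sprung lever on top, a glass below, a black motor behind (x 25 to 140, top 188 high).
- doser_lever (a joint): sprung lever on the doser drum; upright axis at doser_axis. 0 = home, pointing to the grinder's -x and 0.25 rad towards -y (the hopper); grows as the post swings to the grinder's +y; 1.1 = at its stop, pointing 0.85 rad from -x towards +y. The return spring takes 2 to 5 N at the post and brings the lever home at once when released.
- lever_post (a point): centre of the top of the upright black round post at the lever's tip, 16 mm diameter, 58 mm tall (its foot 58 mm below this point), 100 mm from the lever's axis; the top is 192 mm above the counter. Free to push from the side or pinch from above.
- doser_axis (a point): point on the lever's upright axis, on top of the doser drum, 126 mm above the counter; axes as the grinder's.
- hopper_lid (a joint): angle of the sprung lid, 0 = shut (level), growing as its front (robot side) edge rises, at most 1.25 rad. Turns about the grinder's y axis through lid_hinge. Spring and weight (about 0.3 kg) pull it shut: 5 to 9 N at the handle; it snaps shut when let go.
- lid_hinge (a point): middle of the lid's hinge line at the hopper's rear rim, 174 mm above the counter; axes as the grinder's.
- lid_handle (a point): middle of the lid's handle: round wooden bar, 12 mm diameter, 114 mm long along the grinder's y, on two 8 mm posts 47 mm either side of the middle. With the lid shut it lies 125 mm in front (-x) of the hinge line and 49 mm above it, with a 39 mm gap between bar and lid top. Axes turn with the lid (y along the bar).
- lid_pointer (a point): tip of the dark steel pointer at the lid's right side (grinder -y), 163 mm from the hinge line, 102 mm to -y of the lid's middle, in the lid's mid plane; it runs along the inside of the arc rod.
- fill_mark (a joint): where the fill mark is set, as an angle about the lid's hinge line: the pointer stands at the mark when hopper_lid equals this value (0.42 to 0.8 rad, differs each time). The mark keeps its place by friction.
- mark_inner (a point): inner end of the fill mark, where the pointer tip must stand: 163 mm from the hinge line, in the pointer's plane. The mark is a dark steel block 20 x 18 x 12 mm with a small thumb pin pointing outwards, clamped on the thin steel arc rod (radius 170 mm about the hinge line) at the hopper's right side.
- jar: amber glass jar with black cap, 60 mm diameter, 85 mm tall, near the grinder; origin: centre of its underside. To be left alone.
- bowl: white bowl, 110 mm across, 50 mm tall; origin: centre of its underside. To be left alone.
- coasters: stack of wooden coasters 90 x 90 x 24 mm; origin: centre of its underside. To be left alone.

How it is judged:
By the outcome, as a careful person would: the job done as asked, in the order asked, and still so for the second after the job is handed in, while the arm keeps its last pose, push and grip.
It also fails if it takes over 54 s, if anything falls off the work surface, if the arm or the gripper's body presses on something with over 40 N, if the wrist force passes 120 N, or if a joint passes its speed limit or range.

## Robot

A 6-joint arm with a two-finger parallel gripper is mounted at the origin on the work surface. World frame = base frame: x ahead of the robot, y to its left, z up, the work surface at z = 0. Lengths are in mm, angles in rad, forces in N, time in s.
With the tool pointing down it reaches from about 250 to 850 mm from the base axis. Payload 12.5 kg.
Tool frame: the origin (TCP) lies midway between the tips of the shut fingers; the grasp point (between the pads) lies 19 mm behind it; x points along the fingers, y is the direction in which the jaws open and shut, and the axes are right-handed (so a half turn about x gives the same grasp; the last joint's range is limited). The gripper opens to 93 mm and grips with 3 to 60 N. Pads are 15 mm wide; open, the fingers measure 128 mm over their backs; the gripper's body (75 mm by 188 mm) begins 65 mm behind the grasp point.
Start: joints at [1.046, 0.351, 1.652, -0, 1.139, -0.085], TCP at [234.135, 497.66, 218.633] pointing down, gripper open.
Joint ranges: [-2.75, 2.75], [-0.79, 2.1], [0.01, 2.65], [-1.57, 4.71], [0.07, 3.14], [-2.87, 2.87]. Speed limits (rad/s): [2.22, 2.22, 2.79, 3.14, 3.14, 3.14].

## Interface

Orientations are given as a rotation vector (axis times angle).
In Python, from rig import ctrl gives the robot as it stands. The module is installed in compiled form; this text tells all that it offers.
- The arm moves only by the tool carry_out, never from a script. Its arguments are lists of equal length, an entry for each row: "hand": the finger opening in cm, from 0 to 9.3; "linear": the shift along the tool's x, y, z in cm, a list of three; "turn": the turn about the tool's x in rad. In form: {"hand": [hand, ...], "linear": [[tx, ty, tz], ...], "turn": [turn, ...]}. A call has exactly 10 rows; each row is the pose to reach, as a shift and turn from the pose commanded when the call began, along the tool's axes at that moment; what a row does not reach only later rows make up. A row lasts 1/12 s, in which the tool goes at most 41.7 mm and 7.16 degrees, less where a joint would pass 70% of its speed; a pose out of reach is approached as far as the arm can. A call with a gripper value outside its range is refused whole. The fingers move at their own pace and stop on an object; the grip force is fixed at half the most. Time passes only in rows, so rows that repeat a pose let the fingers close, or fill a call up. It gives the time, the measured TCP pose, the force and the opening at its end, in the units of the state.
- ctrl.sense(): the state, without advancing time (a new reading comes with each control period).
- ctrl.get_image(name): name is "scene" or "top" or "wrist"; returns the picture (384x512x3 uint8, red, green, blue); there is no depth.
- ctrl.camera_model(name): a dict with "fovy" (degrees; the focal length in pixels is half the picture's height over the tangent of half this angle, whatever the lens; pixels are square), "cx", "cy" (the principal point, pixels), "view" (4x4, takes a point from world to camera coordinates). Camera axes: x right, y down, z forward; pixel columns grow to the right and rows downward; lengths in mm; the calibration is good to about 2 mm. A picture is of the moment at which its call begins: read the wrist's pose just before it. camera_model takes no time and is no camera call; for the wrist camera it gives the pose at the moment of the call.
- ctrl.finish_job(): hands the job in, once; it reports no verdict.
Trained networks look in the newest picture that a camera, given by its name, has taken for a name from the list of things; names that differ only in an ending like _2 or _b are one class to them, and where a whole thing is asked for, a point or a joint stands for the part that bears it (a point fixed in the world has none). Each returns a list of dicts, best first, with "confidence" (0 to 1); they miss things now and then, are a little off and sometimes report something else, mostly with a low value. They report only what shows in the picture. A call takes as long as a camera call.
- ctrl.boxes_of(label, camera): "box" ([left, top, width, height] in pixels, round what is visible of it).
- ctrl.cut_out(label, camera): "mask" (384x512 bool, what is visible of it) and "box" ([left, top, width, height] in pixels, round what is visible of it).
- ctrl.landmark_of(label, camera): "position" ([column, row] in pixels: a listed point, or the origin of a listed thing).
The state is a dict: "clock": time; "joint_positions": joint angles; "qvel": joint speeds; "joint_efforts": joint torques, N m; "tool_pos": TCP position; "ee_rot": TCP orientation; "ft_force": force on the tool from outside, world axes, zero at the start; "torque": the same for the moment, N m; "width": finger opening in mm.
Only numpy, scipy, OpenCV 4.12 (cv2) and the standard library are available. Lean on these libraries where they do the work, as an engineer would, in place of code of your own. Each camera call takes 0.05 s, during which the arm holds its last target.

## Working session

There is one attempt and no reset: what is moved stays moved. The work goes in short steps, Python scripts to look and compute and a tool call to move; the robot and the scene stay as the last step left them, time stands still between calls to the robot, and variables do not carry over. Pictures are saved under pics/ and viewed, and the job is handed in when it is done.

Besides the shell and the picture viewer there is one more tool, called after "Emit:" as name(argument=value, ...) on one line, values as JSON. carry_out: Moves the arm, as the interface text tells. Its arguments: {"type":"object","properties":{"hand":{"type":"array"},"linear":{"type":"array"},"turn":{"type":"array"}},"required":["hand","linear","turn"]}

```bash
mkdir -p pics
python3 - <<'E'
from rig import ctrl
import cv2, numpy as np
s=ctrl.sense(); print(s)
for n in ["scene","top"]:
    im=ctrl.get_image(n); cv2.imwrite(f"pics/{n}0.png",im[:,:,::-1])
    m=ctrl.camera_model(n); print(n,m)
    for l in ["grinder","lever_post","doser_axis","lid_hinge","lid_handle","lid_pointer","mark_inner","jar","bowl","coasters"]:
        r=ctrl.landmark_of(l,n); print(l,[(np.round(d["position"],1).tolist(),round(d["confidence"],2)) for d in r[:2]])
print(ctrl.sense()["clock"])
E
```

```text
{'clock': 0.0, 'joint_positions': array([ 1.04638832e+00,  3.51231932e-01,  1.65241670e+00, -3.89724351e-07,
        1.13912606e+00, -8.46197439e-02]), 'qvel': array([ 1.31516595e-04, -1.08155297e-03,  3.86729805e-04,  8.64299389e-04,
        3.11206285e-05,  6.28290184e-04]), 'joint_efforts': array([-1.17040552e-03, -4.97302294e+01, -2.85260135e+01,  6.98084082e-02,
        2.56824534e-02, -1.02894812e-04]), 'tool_pos': array([233.97283991, 497.36621399, 218.10660492]), 'ee_rot': array([ 0.3440294 ,  1.54349447, -0.34581273]), 'ft_force': array([ 0.90122188,  1.23489175, -0.12089893]), 'torque': array([ 0.03251668, -0.02152785,  0.03412665]), 'width': 92.94411811271404}
scene {'fovy': 56.30022978002497, 'cx': 258.1716331027904, 'cy': 190.7488419938816, 'view': array([[-7.84496817e-01,  6.20129185e-01, -2.13039588e-03,
         4.21447467e+02],
       [ 4.56550878e-01,  5.75229741e-01, -6.78728252e-01,
        -1.83117092e+02],
       [-4.19673731e-01, -5.33432787e-01, -7.34386425e-01,
         1.47392674e+03],
       [ 0.00000000e+00,  0.00000000e+00,  0.00000000e+00,
         1.000
[... 647 characters left out ...]
-1.94898058e-01,
         5.65189654e+02],
       [ 1.95077856e-01, -6.30182342e-03, -9.80767514e-01,
         1.18499373e+03],
       [ 0.00000000e+00,  0.00000000e+00,  0.00000000e+00,
         1.00000000e+00]])}
grinder [([261.1, 177.0], 0.8)]
lever_post [([237.3, 211.5], 0.61)]
doser_axis [([224.5, 186.6], 0.6), ([286.3, 131.6], 0.17)]
lid_hinge [([285.0, 130.4], 0.8)]
lid_handle [([294.5, 172.0], 0.94), ([347.7, 179.7], 0.73)]
lid_pointer [([326.3, 184.3], 0.95), ([335.2, 153.5], 0.26)]
mark_inner [([334.1, 153.7], 0.44), ([328.3, 181.3], 0.4)]
jar [([348.7, 179.3], 0.82)]
bowl [([165.1, 181.0], 0.69), ([344.9, 176.9], 0.54)]
coasters [([329.4, 236.3], 0.96), ([349.9, 176.6], 0.52)]
1.1
```

View pictures.

Run:
```python
import cv2
for n,(x,y,w,h) in {"scene":(130,80,240,220),"top":(130,80,260,190)}.items():
    im=cv2.imread(f"pics/{n}0.png"); c=im[y:y+h,x:x+w]; cv2.imwrite(f"pics/{n}0c.png",cv2.resize(c,None,fx=2.7,fy=2.7,interpolation=cv2.INTER_CUBIC))
```

```text
(no output)
```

View pics/scene0c.png

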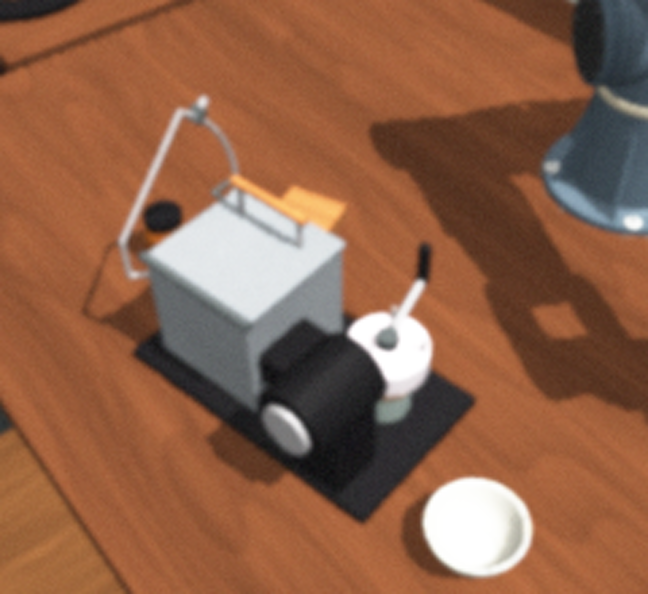

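View pics/top0c.png

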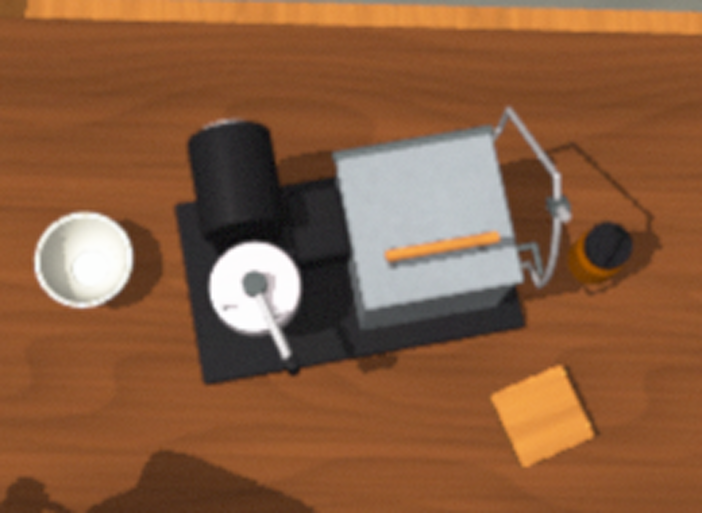

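```bash
cat > h.py <<'E'
import numpy as np
from scipy.spatial.transform import Rotation as R
from scipy.optimize import least_squares
def proj(m,p):
    p=np.atleast_2d(p); c=p@m["view"][:3,:3].T+m["view"][:3,3]
    f=192/np.tan(np.radians(m["fovy"])/2)
    return np.c_[m["cx"]+f*c[:,0]/c[:,2], m["cy"]+f*c[:,1]/c[:,2]]
def model(v):  # x,y,yaw,hx,mark,lever
    x,y,yaw,hx,mk,lv=v
    a=0.25-lv
    P={"lever_post":[-30-100*np.cos(a),110-100*np.sin(a),192],"doser_axis":[-30,110,126],
     "lid_hinge":[hx,-80,174],"lid_handle":[hx-125,-80,223],"lid_pointer":[hx-163,-182,174],
     "mark_inner":[hx-163*np.cos(mk),-182,174+163*np.sin(mk)],"grinder":[0,0,0],
     "cFL":[-110,190,16],"cFR":[-110,-190,16],"cRL":[110,190,16]}
    c,s=np.cos(yaw),np.sin(yaw)
    return {k:np.array([x+c*p[0]-s*p[1],y+s*p[0]+c*p[1],p[2]]) for k,p in P.items()}
E
python3 - <<'E'
from h import *; from rig import ctrl
M={n:ctrl.camera_model(n) for n in("scene","top")}
obs={"scene":dict(lever_post=(286.3,171.6),doser_axis=(272,206.4),lid_hinge=(201.4,186.3),lid_handle=(228.5,154),lid_pointer=(211.4,150.6),mark_inner=(202.1,124.8),grinder=(238.4,220.3)),
"top":dict(lever_post=(237.3,211.5),doser_axis=(224.5,186.6),lid_hinge=(285,130.4),lid_handle=(294.5,172),lid_pointer=(326.3,184.3),mark_inner=(334.1,153.7),grinder=(261.1,177),cFL=(205.9,221.5),cFR=(324.1,200.7),cRL=(195.6,155.9))}
def res(v,d=False):
    P=model(list(v)+[0]); o=[]
    for n in obs:
        for k,q in obs[n].items():
            e=proj(M[n],P[k])[0]-q; o.append(e)
            if d: print(n,k,e.round(1))
    return np.ravel(o)
r=least_squares(res,[550,0,0.1,0,0.6],loss="soft_l1",f_scale=1.5,x_scale=[100,100,.1,50,.1])
print(r.x); res(r.x,True)
for k,p in model(list(r.x)+[0]).items(): print(k,p.round(1))
J=r.jac; print(np.sqrt(np.diag(np.linalg.inv(J.T@J))))
from rig import ctrl
for l in("jar","bowl","coasters"):pass
E
```

```text
[6.17790161e+02 3.33591539e+00 1.94846058e-01 7.89950415e+01
 7.83181560e-01]
scene lever_post [-0.2 -0.4]
scene doser_axis [-0.1  1.2]
scene lid_hinge [-0.9  0.7]
scene lid_handle [-0.3 -0.3]
scene lid_pointer [ 3.6 -4.6]
scene mark_inner [-1.5 -0.1]
scene grinder [1.7 0.3]
top lever_post [0.7 1.5]
top doser_axis [-0.  -1.7]
top lid_hinge [-1.5  2.7]
top lid_handle [-0.5 -0.9]
top lid_pointer [ 4.4 -1.9]
top mark_inner [1.8 0.7]
top grinder [-2.1  1.4]
top cFL [-0.8  0. ]
top cFR [0.8 0.1]
top cRL [-0.9 -1.7]
lever_post [476.8  62.4 192. ]
doser_axis [567.1 105.4 126. ]
lid_hinge [710.8 -59.9 174. ]
lid_handle [588.1 -84.1 223. ]
lid_pointer [ 570.6 -191.5  174. ]
mark_inner [ 617.2 -182.3  289. ]
grinder [617.8   3.3   0. ]
cFL [473.1 168.4  16. ]
cFR [ 546.7 -204.4   16. ]
cRL [688.9 211.   16. ]
[1.4065537  1.10562917 0.00838807 2.58281764 0.02138724]
```

```bash
cat >> h.py <<'E'
def rel(s,tgt,dirw=None):
    """tool-frame shift (cm) and turn so TCP at tgt and jaw axis y along +-dirw"""
    T=R.from_rotvec(s["ee_rot"]).as_matrix()
    d=T.T@(np.array(tgt)-s["tool_pos"])/10
    t=None
    if dirw is not None:
        w=T.T@np.array(dirw); a=np.arctan2(w[2],w[1]); t=[(a+np.pi/2)%np.pi-np.pi/2]
        # options
    return d.round(2),t
E
python3 - <<'E'
from h import *; from rig import ctrl
s=ctrl.sense(); T=R.from_rotvec(s["ee_rot"]).as_matrix(); print(T.round(3))
yaw=.195
post=np.array([476.8,62.4]); 
rad=np.array([np.cos(yaw+.25-0),np.sin(yaw+.25),0]) # from post to axis
print(rad, (np.array([567.1,105.4])-post)/100)
print(rel(s,[post[0],post[1],158],rad), rel(s,[post[0],post[1],260],rad))
print(rel(s,[post[0]-60,post[1],300],rad))
E
```

```text
[[ 0.     0.426  0.905]
 [-0.     0.905 -0.426]
 [-1.    -0.     0.   ]]
[0.90261067 0.43045788 0.        ] [0.903 0.43 ]
(array([  6.06, -29.05,  40.49]), [np.float64(0.6860205956965082)]) (array([ -4.14, -29.05,  40.49]), [np.float64(0.6860205956965082)])
(array([ -8.14, -31.61,  35.06]), [np.float64(0.6860205956965082)])
```

Emit:
carry_out(hand=[6,6,6,6,6,6,6,6,6,6], linear=[[-0.7,-2.7,3.0],[-1.4,-5.4,6.0],[-2.1,-8.1,9.0],[-2.8,-10.8,12.0],[-3.5,-13.5,15.0],[-4.2,-16.2,18.0],[-4.9,-18.9,21.0],[-5.6,-21.6,24.0],[-6.3,-24.3,27.0],[-7.0,-27.0,30.0]], turn=[0.08,0.16,0.24,0.32,0.4,0.48,0.56,0.64,0.69,0.69])

```text
clock: 1.93
tool_pos: [390.9, 123.7, 289.3]
ee_rot: [0.881, 1.384, -0.88]
ft_force: [0.9, 0.5, -1.0]
width: 59.9
```

Run:
```python
from h import *; from rig import ctrl
import cv2
s=ctrl.sense(); print(s["tool_pos"],s["ee_rot"],s["width"],s["clock"])
m=ctrl.camera_model("wrist"); im=ctrl.get_image("wrist"); cv2.imwrite("pics/w1.png",im[:,:,::-1]); print(m)
for l in ["lever_post","doser_axis","lid_handle","lid_hinge","lid_pointer","mark_inner"]:
    print(l,[(np.round(d["position"],1).tolist(),round(d["confidence"],2)) for d in ctrl.landmark_of(l,"wrist")[:2]])
for k,p in model([617.8,3.3,.195,79,.783,0]).items(): print(k,proj(m,p).round(1))
```

```text
[390.90416371 123.7236878  289.28969082] [ 0.88135407  1.38447212 -0.88037703] 59.89636648784287 1.9333
{'fovy': 66.61670597080797, 'cx': 256.0721898188808, 'cy': 190.1463617576243, 'view': array([[ 9.05201952e-01,  4.24980086e-01,  1.16255896e-03,
        -4.07733254e+02],
       [ 4.12504342e-01, -8.79280205e-01,  2.38131241e-01,
        -9.74285314e+01],
       [ 1.02223251e-01, -2.15077304e-01, -9.71232290e-01,
         4.44679596e+02],
       [ 0.00000000e+00,  0.00000000e+00,  0.00000000e+00,
         1.00000000e+00]])}
lever_post []
doser_axis [([375.8, 249.0], 0.89)]
lid_handle []
lid_hinge []
lid_pointer []
mark_inner []
lever_post [[306.4 279.9]]
doser_axis [[379.1 250.5]]
lid_hinge [[426.3 424.6]]
lid_handle [[341.2 449.9]]
lid_pointer [[277.6 461. ]]
mark_inner [[337.1 614. ]]
grinder [[344.2 279.2]]
cFL [[317.  159.3]]
cFR [[256.2 362.3]]
cRL [[452.7 193.4]]
```

View pics/w1.png

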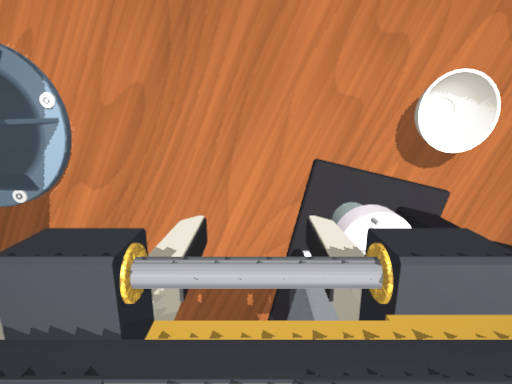

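Run:
```python
from h import *; from rig import ctrl
s=ctrl.sense(); 
rad=np.array([np.cos(.445),np.sin(.445),0])
print(rel(s,[475.5,62,260],rad),rel(s,[475.5,62,158],rad),s["joint_positions"][5], R.from_rotvec(s["ee_rot"]).as_matrix().round(2))
```

```text
(array([2.83, 4.95, 9.5 ]), [np.float64(-0.002263301703824272)]) (array([13.03,  4.95,  9.5 ]), [np.float64(-0.002263301703824272)]) -0.24271499620561499 [[-0.    0.9   0.43]
 [ 0.    0.43 -0.9 ]
 [-1.   -0.   -0.  ]]
```

Emit:
carry_out(hand=[5,5,5,5,5,5,5,5,5,5], linear=[[0.8,1.6,3.2],[1.6,3.3,6.4],[2.8,4.9,9.5],[2.8,4.9,9.5],[5.3,4.9,9.5],[7.8,4.9,9.5],[10.3,4.9,9.5],[13.0,4.9,9.5],[13.0,4.9,9.5],[13.0,4.9,9.5]], turn=[0,0,0,0,0,0,0,0,0,0])

```text
clock: 3.12
tool_pos: [474.7, 61.8, 158.4]
ee_rot: [0.876, 1.389, -0.878]
ft_force: [0.6, -0.4, 1.1]
width: 50.1
```

Run:
```python
from h import *; from rig import ctrl
import cv2
s=ctrl.sense(); print(s["tool_pos"],s["ft_force"],s["width"],s["clock"])
a=[]
for n in("scene","wrist"):
    im=ctrl.get_image(n)[:,:,::-1]
    a.append(im[80:300,130:370] if n=="scene" else im)
cv2.imwrite("pics/s2.png",cv2.resize(a[0],None,fx=2.5,fy=2.5)); cv2.imwrite("pics/w2.png",a[1])
```

```text
[474.69262796  61.78199946 158.37929126] [ 0.59814284 -0.44131959  1.13812909] 50.1056100281919 3.1167
```

View pics/s2.png

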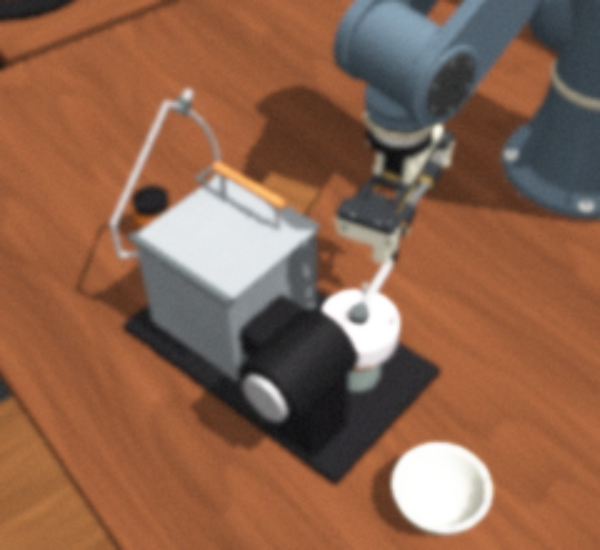

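View pics/w2.png

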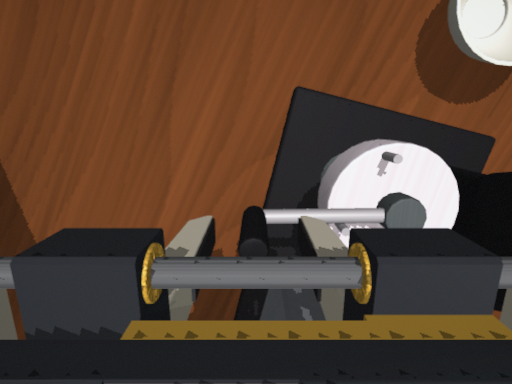

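Run:
```python
from h import *; from rig import ctrl
m=ctrl.camera_model("wrist"); s=ctrl.sense(); x,y,_=s["tool_pos"]
print(proj(m,[[x,y,192],[x,y,134],[x,y,158],[x,y,177]]), "axis",proj(m,[[567.1,105.4,z] for z in(126,140,150)]))
m2=ctrl.landmark_of("lever_post","wrist"),ctrl.landmark_of("doser_axis","wrist"); print(m2)
```

```text
[[254.23486911 253.21335148]
 [254.58284753 215.6905404 ]
 [254.46539781 228.35524437]
 [254.34825206 240.98717068]] axis [[395.12907757 211.05813913]
 [404.78456949 217.46804977]
 [412.54131291 222.61745412]]
([{'position': [253.8, 254.7], 'confidence': 0.72}], [{'position': [393.9, 213.6], 'confidence': 0.77}])
```

Emit:
carry_out(hand=[0.5,0.5,0.5,0.5,0.5,0.5,0.5,0.5,0.5,0.5], linear=[[0,0,0],[0,0,0],[0,0,0],[0,0,0],[0,0,0],[0,0.07,-1.2],[0,0.29,-2.38],[0,0.64,-3.52],[0,1.13,-4.62],[0,1.75,-5.65]], turn=[0,0,0,0,0,0.12,0.24,0.36,0.48,0.6])

```text
clock: 4.15
tool_pos: [464.6, 119.2, 158.5]
ee_rot: [1.326, 1.13, -1.335]
ft_force: [-11.9, -2.5, 10.9]
width: 15.2
```

Emit:
carry_out(hand=[0.5,0.5,0.5,0.5,0.5,0.5,0.5,0.5,0.5,0.5], linear=[[0,0.07,-1.2],[0,0.29,-2.38],[0,0.64,-3.52],[0,1.04,-4.44],[0,1.22,-4.79],[0,1.27,-4.88],[0,1.32,-4.97],[0,1.37,-5.06],[0,1.37,-5.06],[0,1.37,-5.06]], turn=[0.12,0.24,0.36,0.46,0.5,0.51,0.52,0.53,0.53,0.53])

```text
clock: 4.98
tool_pos: [485.0, 167.2, 158.4]
ee_rot: [1.689, 0.804, -1.705]
ft_force: [-22.8, 2.7, 17.2]
width: 15.5
```

Run:
```python
from h import *; from rig import ctrl
import cv2
s=ctrl.sense(); print(s["tool_pos"],s["ft_force"],s["torque"],s["width"],s["clock"])
T=R.from_rotvec(s["ee_rot"]).as_matrix(); print("tool force",T.T@s["ft_force"])
im=ctrl.get_image("wrist"); cv2.imwrite("pics/w3.png",im[:,:,::-1])
m=ctrl.camera_model("wrist"); print(ctrl.landmark_of("doser_axis","wrist"),ctrl.landmark_of("lever_post","wrist"),proj(m,[[567,104.5,126],[567,104.5,140]]))
P=model([617.8,3.3,.195,79,.783,1.1])["lever_post"]; x,y,_=s["tool_pos"];print(P, proj(m,[P,[x,y,192]]))
```

```text
[484.99834944 167.24998175 158.44143038] [-22.7956529    2.70716314  17.15071406] [ 0.37073208  3.75851798 -0.03021683] 15.537188747142457 4.9833
tool force [-16.94918592 -19.42955082  12.50340624]
[{'position': [397.7, 212.3], 'confidence': 0.92}] [{'position': [255.0, 257.6], 'confidence': 0.82}] [[401.14118583 209.21870802]
 [411.18984343 215.68705913]]
[487.74945826 166.31817193 192.        ] [[260.19786732 254.67753253]
 [254.70333336 256.56292334]]
```

View pics/w3.png

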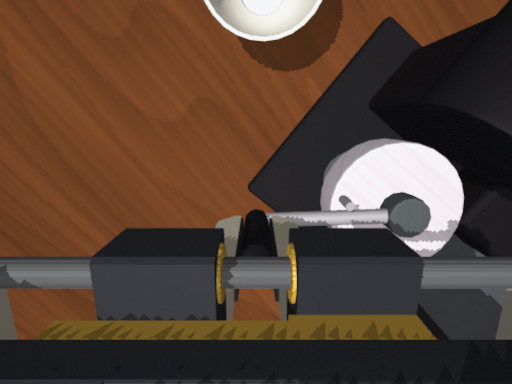

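Emit:
carry_out(hand=[0.5,0.5,0.5,0.5,0.5,0.5,0.5,0.5,0.5,0.5], linear=[[0,-0.1,-0.1],[0,-0.2,-0.2],[0,-0.2,-0.3],[0,-0.2,-0.4],[0,-0.2,-0.4],[0,-0.2,-0.4],[0,-0.2,-0.4],[0,-0.2,-0.4],[0,-0.2,-0.4],[0,-0.2,-0.4]], turn=[0,0,0,0,0,0,0,0,0,0])

```text
clock: 5.97
tool_pos: [485.8, 168.6, 158.2]
ee_rot: [1.684, 0.8, -1.706]
ft_force: [-22.1, -19.8, 19.0]
width: 15.4
```

Run:
```python
from h import *; from rig import ctrl
import cv2
s=ctrl.sense(); print(s["tool_pos"],s["ft_force"],s["torque"],s["width"],s["clock"])
T=R.from_rotvec(s["ee_rot"]).as_matrix(); print("tool force",T.T@s["ft_force"])
print(ctrl.camera_model("wrist")["cx"])
im=ctrl.get_image("wrist"); cv2.imwrite("pics/w4.png",cv2.resize(im[120:270,180:480,::-1],None,fx=2.5,fy=2.5))
```

```text
[485.79556759 168.56634624 158.24614694] [-22.12589641 -19.76987067  19.01362709] [-3.41223731  3.71590068  0.05461108] 15.364991131249699 5.9667
tool force [-18.67085824  -4.60612816  29.53140243]
256.0721898188808
```

View pics/w4.png

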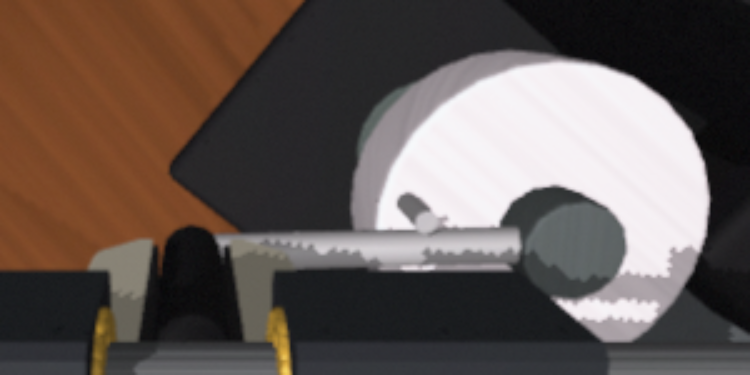

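Emit:
carry_out(hand=[5,5,5,5,5,5,5,5,5,5], linear=[[0,0,0],[0,0,0],[0,0,0],[0,0,0],[0,0,0],[-1.5,0,0],[-4,0,0],[-7,0,0],[-10,0,0],[-13,0,0]], turn=[0,0,0,0,0,0,0,0,0,0])

```text
clock: 6.85
tool_pos: [489.6, 171.4, 290.0]
ee_rot: [1.696, 0.8, -1.696]
ft_force: [-0.0, -0.5, -0.5]
width: 49.9
```

Run:
```python
from h import *; from rig import ctrl
import cv2
s=ctrl.sense(); print(s["tool_pos"],s["ft_force"],s["width"],s["clock"],s["joint_positions"])
a=[]
for n in("scene","top"):
    im=ctrl.get_image(n)[:,:,::-1]
    cv2.imwrite(f"pics/{n}5.png",cv2.resize(im[80:300,130:390],None,fx=2.5,fy=2.5,interpolation=cv2.INTER_CUBIC))
    for l in ["lever_post","doser_axis","lid_hinge","lid_handle","lid_pointer","mark_inner"]:
        print(n,l,[(np.round(d["position"],1).tolist(),round(d["confidence"],2)) for d in ctrl.landmark_of(l,n)[:1]])
```

```text
[489.56485711 171.39298326 290.03212968] [-0.02329864 -0.45649479 -0.51507447] 49.90883702115162 6.85 [2.46960763e-01 2.26579254e-01 1.63854895e+00 5.57873029e-05
 1.27655745e+00 9.35806748e-01]
scene lever_post [([285.7, 171.7], 0.71)]
scene doser_axis [([273.4, 209.9], 0.92)]
scene lid_hinge [([203.8, 187.3], 0.57)]
scene lid_handle [([227.5, 153.3], 0.98)]
scene lid_pointer [([215.6, 146.8], 0.93)]
scene mark_inner [([204.3, 127.1], 0.44)]
top lever_post [([238.7, 211.7], 0.46)]
top doser_axis []
top lid_hinge [([287.7, 130.3], 0.95)]
top lid_handle [([295.5, 170.3], 0.97)]
top lid_pointer [([329.8, 186.7], 0.63)]
top mark_inner [([336.4, 154.3], 0.59)]
```

View pics/scene5.png

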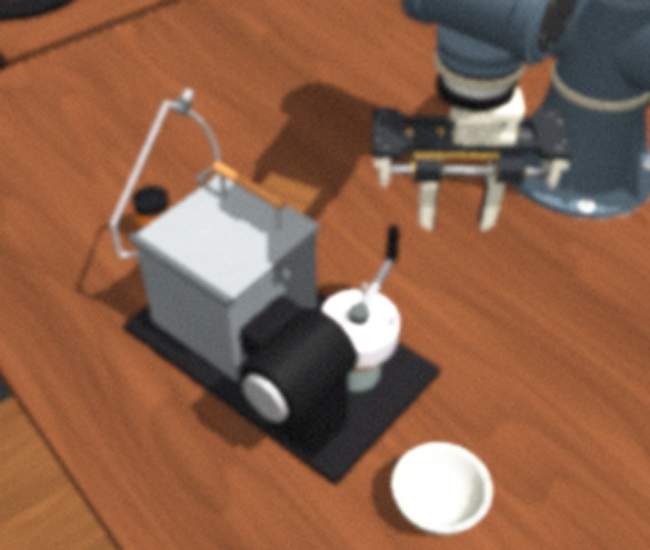

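View pics/top5.png

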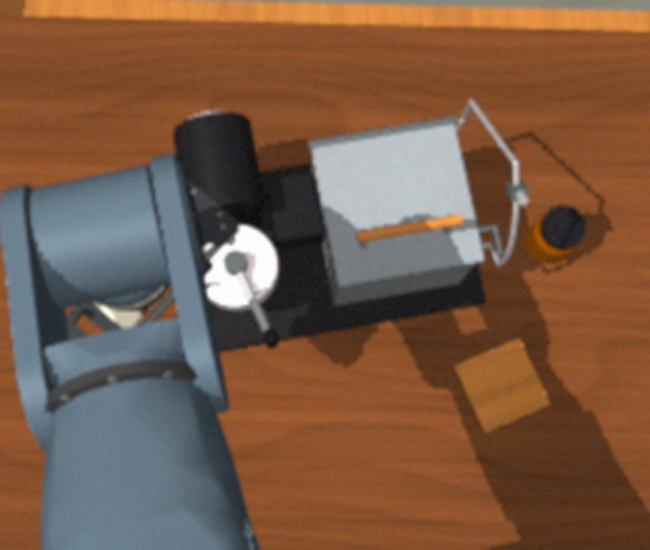

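```bash
cat > fit.py <<'E'
from h import *; from rig import ctrl
M={n:ctrl.camera_model(n) for n in("scene","top")}
obs=[("scene",dict(lever_post=(286.3,171.6),doser_axis=(272,206.4),lid_hinge=(201.4,186.3),lid_handle=(228.5,154),lid_pointer=(211.4,150.6),mark_inner=(202.1,124.8),grinder=(238.4,220.3))),
("scene",dict(lever_post=(285.7,171.7),doser_axis=(273.4,209.9),lid_hinge=(203.8,187.3),lid_handle=(227.5,153.3),lid_pointer=(215.6,146.8),mark_inner=(204.3,127.1))),
("top",dict(lever_post=(238.7,211.7),lid_hinge=(287.7,130.3),lid_handle=(295.5,170.3),lid_pointer=(329.8,186.7),mark_inner=(336.4,154.3))),
("top",dict(lever_post=(237.3,211.5),doser_axis=(224.5,186.6),lid_hinge=(285,130.4),lid_handle=(294.5,172),lid_pointer=(326.3,184.3),mark_inner=(334.1,153.7),grinder=(261.1,177),cFL=(205.9,221.5),cFR=(324.1,200.7),cRL=(195.6,155.9)))]
def res(v,d=False):
    P=model(list(v)+[0]); o=[]
    for n,ob in obs:
        for k,q in ob.items():
            e=proj(M[n],P[k])[0]-q; o.append(e)
            if d: print(n,k,e.round(1))
    o.append((P["lever_post"][:2]-[474.8,61.8])/1.5)
    o.append((model(list(v)+[1.1])["lever_post"][:2]-[485.3,168.])/1.5)
    if d: print(o[-2:])
    return np.ravel(o)
r=least_squares(res,[550,0,0.1,0,0.6],loss="soft_l1",f_scale=1.5,x_scale=[100,100,.1,50,.1])
E
python3 - <<'E'
from fit import *
print(r.x); res(r.x,True)
for k,p in model(list(r.x)+[0]).items(): print(k,p.round(1))
J=r.jac; print(np.sqrt(np.diag(np.linalg.inv(J.T@J))))
E
```

```text
[6.17042103e+02 3.49208236e+00 1.95227997e-01 7.97633539e+01
 7.72472256e-01]
scene lever_post [ 0.1 -0.5]
scene doser_axis [0.2 1.1]
scene lid_hinge [-0.9  0.8]
scene lid_handle [-0.3 -0.2]
scene lid_pointer [ 3.7 -4.6]
scene mark_inner [-1.1  0.1]
scene grinder [1.9 0.2]
scene lever_post [ 0.7 -0.6]
scene doser_axis [-1.2 -2.4]
scene lid_hinge [-3.3 -0.2]
scene lid_handle [0.7 0.5]
scene lid_pointer [-0.5 -0.8]
scene mark_inner [-3.3 -2.2]
top lever_post [-0.7  1.6]
top lid_hinge [-4.3  2.8]
top lid_handle [-1.6  0.8]
top lid_pointer [ 0.8 -4.3]
top mark_inner [-0.6  0.6]
top lever_post [0.7 1.8]
top doser_axis [-0.1 -1.4]
top lid_hinge [-1.6  2.7]
top lid_handle [-0.6 -0.9]
top lid_pointer [ 4.3 -1.9]
top mark_inner [1.7 1.2]
top grinder [-2.1  1.6]
top cFL [-0.8  0.3]
top cFR [0.7 0.3]
top cRL [-1.  -1.5]
[array([0.81455128, 0.47759419]), array([ 1.10293161, -1.01293404])]
lever_post [476.   62.5 192. ]
doser_axis [566.3 105.6 126. ]
lid_hinge [710.8 -59.5 174. ]
lid_handle [588.2 -83.8 223. ]
lid_pointer [ 570.7 -191.2  174. ]
mark_inner [ 616.1 -182.2  287.8]
grinder [617.    3.5   0. ]
cFL [472.3 168.5  16. ]
cFR [ 546.  -204.2   16. ]
cRL [688.1 211.2  16. ]
[1.05672759 0.89829499 0.00683701 2.11954095 0.01678445]
```

Run:
```python
from h import *; from rig import ctrl
s=ctrl.sense(); T=R.from_rotvec(s["ee_rot"]).as_matrix(); m=ctrl.camera_model("wrist"); V=m["view"]
c=-V[:3,:3].T@V[:3,3]; off=T.T@(c-s["tool_pos"]); Rc=V[:3,:3]@T
print("cam in tool",off, s["joint_positions"][0]-s["joint_positions"][5],T.round(2))
mk=np.array([616,-182,288.]); P=model([617,3.5,.195,79.8,.77,0])
for dx in (60,80,100,120):
  yaw=-np.pi/2+.195; y=np.array([np.cos(yaw),np.sin(yaw),0]); x=np.array([0,0,-1]); T2=np.c_[x,y,np.cross(x,y)]
  p=np.array([616-dx,-182-dx*.195,330]); V2=np.eye(4); V2[:3,:3]=Rc@T2.T; V2[:3,3]=-V2[:3,:3]@(p+T2@off)
  m2=dict(m,view=V2); print(dx,p,{k:proj(m2,P[k]).round(0).tolist() for k in("mark_inner","lid_pointer","lid_handle","lid_hinge")}, rel(s,p,y))
```

```text
cam in tool [-166.28197473    0.28936081  -66.08810311] -0.6890087605351229 [[-0.    0.77 -0.64]
 [-0.   -0.64 -0.77]
 [-1.   -0.    0.  ]]
60 [ 556.  -193.7  330. ] {'mark_inner': [[256.0, 127.0]], 'lid_pointer': [[256.0, 166.0]], 'lid_handle': [[145.0, 133.0]], 'lid_hinge': [[152.0, 1.0]]} (array([-4.16, 28.33, 23.96]), [np.float64(0.6867828511228611)])
80 [ 536.  -197.6  330. ] {'mark_inner': [[256.0, 96.0]], 'lid_pointer': [[256.0, 148.0]], 'lid_handle': [[143.0, 110.0]], 'lid_hinge': [[150.0, -22.0]]} (array([-4.16, 27.03, 25.53]), [np.float64(0.6867828511228611)])
100 [ 516.  -201.5  330. ] {'mark_inner': [[256.0, 64.0]], 'lid_pointer': [[256.0, 129.0]], 'lid_handle': [[141.0, 87.0]], 'lid_hinge': [[148.0, -47.0]]} (array([-4.16, 25.73, 27.11]), [np.float64(0.6867828511228611)])
120 [ 496.  -205.4  330. ] {'mark_inner': [[256.0, 30.0]], 'lid_pointer': [[256.0, 109.0]], 'lid_handle': [[139.0, 62.0]], 'lid_hinge': [[147.0, -73.0]]} (array([-4.16, 24.44, 28.68]), [np.float64(0.6867828511228611)])
```

Emit:
carry_out(hand=[5,5,5,5,5,5,5,5,5,5], linear=[[-1.0,2.7,2.3],[-2.0,5.4,4.6],[-3.0,8.2,6.9],[-4.0,11.0,9.2],[-5.0,13.8,11.6],[-5.7,16.6,13.9],[-5.7,19.4,16.3],[-5.7,22.2,18.6],[-5.7,25.0,21.0],[-5.7,27.8,23.3]], turn=[0.08,0.16,0.24,0.32,0.4,0.48,0.56,0.64,0.69,0.69])

```text
clock: 8.38
tool_pos: [556.1, -187.2, 345.7]
ee_rot: [2.123, 0.2, -2.122]
ft_force: [0.2, 0.2, -0.7]
width: 50.0
```

Run:
```python
from h import *; from rig import ctrl
import cv2,pickle
s=ctrl.sense(); m=ctrl.camera_model("wrist"); im=ctrl.get_image("wrist"); s2=ctrl.sense()
print(s["tool_pos"],s2["tool_pos"],s["clock"],np.abs(s["qvel"]).max())
m=ctrl.camera_model("wrist"); im=ctrl.get_image("wrist")
cv2.imwrite("pics/w6.png",cv2.resize(im[:260,:,::-1],None,fx=1.56,fy=1.56,interpolation=cv2.INTER_CUBIC)); cv2.imwrite("pics/w6full.png",im[:,:,::-1])
pickle.dump(m,open("w6.pkl","wb"))
for l in ["lid_handle","lid_hinge","lid_pointer","mark_inner"]:
    print(l,[(np.round(d["position"],1).tolist(),round(d["confidence"],2)) for d in ctrl.landmark_of(l,"wrist")[:2]])
for k,p in model([617,3.5,.195,79.8,.772,0]).items(): print(k,proj(m,p).round(1))
```

```text
[ 556.13256774 -187.18615523  345.67937883] [ 556.64154427 -192.36917486  344.86564797] 8.3833 0.7056051130423769
lid_handle [([151.8, 135.2], 0.63)]
lid_hinge [([157.7, 8.3], 0.58), ([151.3, 135.2], 0.17)]
lid_pointer [([154.5, 134.6], 0.16)]
mark_inner [([253.5, 121.9], 0.6)]
lever_post [[ 22.6 206.9]]
doser_axis [[ 28.3 119.3]]
lid_hinge [[157.3   8.6]]
lid_handle [[151.9 134.5]]
lid_pointer [[257.1 164.9]]
mark_inner [[257.6 127. ]]
grinder [[147.5 100.3]]
cFL [[ 39.  167.6]]
cFR [[261.3 166.2]]
cRL [[12.8 25.4]]
```

View pics/w6.png

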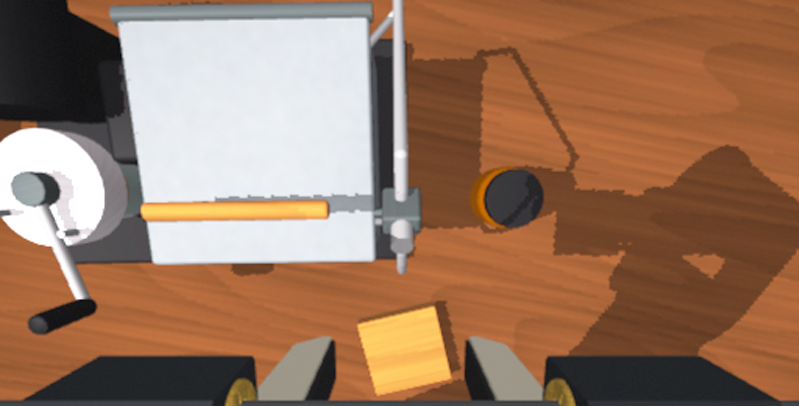

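Run:
```python
from h import *; import pickle,cv2
m=pickle.load(open("w6.pkl","rb")); im=cv2.imread("pics/w6full.png")
cv2.imwrite("pics/z6.png",cv2.resize(im[90:190,215:305],None,fx=6,fy=6,interpolation=cv2.INTER_CUBIC))
x0,y0,yaw,hx=617,3.5,.195,79.8; c,s=np.cos(yaw),np.sin(yaw)
def P(r,a,y,t=0): # radial r, tangential offset t
    gx=hx-r*np.cos(a)+t*np.sin(a); gz=174+r*np.sin(a)+t*np.cos(a); return [x0+c*gx-s*y,y0+s*gx+c*y,gz]
for a in (.68,.72,.76,.80):
    print(a,"163:",proj(m,P(163,a,-182)).round(1),"170:",proj(m,P(170,a,-182)).round(1),[ (r,t,proj(m,P(r,a,-182,t))[0,1].round(1)) for r in (163,181) for t in(-6,6)],[ (r,t,proj(m,P(r,a,-182,t))[0,1].round(1)) for r in (164,176) for t in(-10,10)])
```

```text
0.68 163: [[257.6 139.4]] 170: [[257.7 146.9]] [(163, -6, np.float64(143.7)), (163, 6, np.float64(134.9)), (181, -6, np.float64(162.9)), (181, 6, np.float64(154.7))] [(164, -10, np.float64(147.5)), (164, 10, np.float64(132.9)), (176, -10, np.float64(160.1)), (176, 10, np.float64(146.1))]
0.72 163: [[257.6 134.4]] 170: [[257.7 141.7]] [(163, -6, np.float64(139.2)), (163, 6, np.float64(129.4)), (181, -6, np.float64(158.2)), (181, 6, np.float64(149.0))] [(164, -10, np.float64(143.2)), (164, 10, np.float64(126.9)), (176, -10, np.float64(155.7)), (176, 10, np.float64(140.0))]
0.76 163: [[257.6 128.8]] 170: [[257.7 136. ]] [(163, -6, np.float64(134.1)), (163, 6, np.float64(123.2)), (181, -6, np.float64(152.8)), (181, 6, np.float64(142.5))] [(164, -10, np.float64(138.4)), (164, 10, np.float64(120.4)), (176, -10, np.float64(150.7)), (176, 10, np.float64(133.2))]
0.8 163: [[257.6 122.6]] 170: [[257.7 129.6]] [(163, -6, np.float64(128.4)), (163, 6, np.float64(116.5)), (181, -6, np.float64(146.8)), (181, 6, np.float64(135.3))] [(164, -10, np.float64(133.1)), (164, 10, np.float64(113.3)), (176, -10, np.float64(145.2)), (176, 10, np.float64(125.8))]
```

View pics/z6.png

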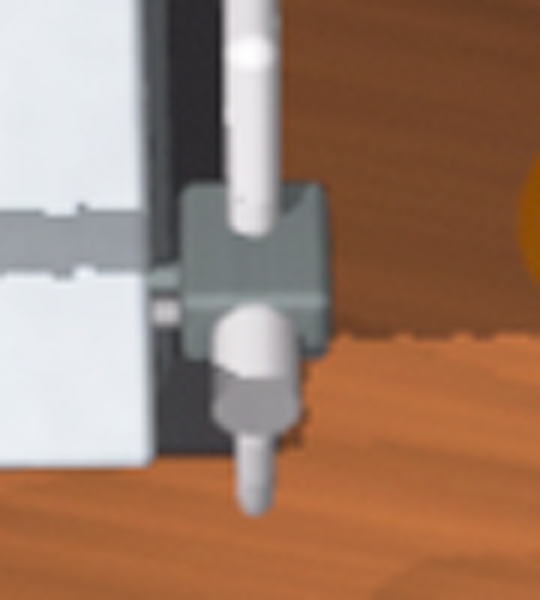

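Run:
```python
from h import *; from rig import ctrl
s=ctrl.sense(); print(s["tool_pos"],s["joint_positions"][[0,5]])
y=[np.cos(-2.867),np.sin(-2.867),0]
print(rel(s,[588.2,-83.8,340],y))
```

```text
[ 556.12944277 -184.42542817  345.63865204] [-0.39975145  0.97851762]
(array([ 0.57, -9.26, -5.07]), [np.float64(1.4887050260179313)])
```

Emit:
carry_out(hand=[5,5,5,5,5,5,5,5,5,5], linear=[[0.0,-1.2,-0.6],[0.0,-2.4,-1.3],[0.1,-3.6,-1.9],[0.2,-4.8,-2.6],[0.3,-6.0,-3.2],[0.4,-7.2,-3.9],[0.5,-8.3,-4.5],[0.6,-9.3,-5.1],[0.6,-9.3,-5.1],[0.6,-9.3,-5.1]], turn=[0.12,0.24,0.36,0.48,0.6,0.72,0.84,0.96,1.08,1.2])

```text
clock: 9.52
tool_pos: [588.5, -82.2, 339.9]
ee_rot: [-1.608, 0.89, 1.608]
ft_force: [0.1, -0.2, -0.6]
width: 49.7
```

Run:
```python
from h import *; from rig import ctrl
s=ctrl.sense(); print(s["tool_pos"],s["joint_positions"][[0,5]],s["qvel"].round(2))
y=[np.cos(-2.867),np.sin(-2.867),0]
print(rel(s,[588.2,-83.8,240],y),rel(s,[588.2,-83.8,204],y))
```

```text
[588.45766466 -82.17108251 339.89112373] [-0.21712741  2.3649806 ] [-0.01 -0.    0.   -0.    0.    1.43]
(array([ 9.99,  0.11, -0.12]), [np.float64(0.28487858026797896)]) (array([13.59,  0.11, -0.12]), [np.float64(0.28487858026797896)])
```

Emit:
carry_out(hand=[5,5,5,5,5,5,5,5,5,5], linear=[[0,0,0],[0,0.1,-0.1],[2.5,0.1,-0.1],[5.0,0.1,-0.1],[7.0,0.1,-0.1],[9.0,0.1,-0.1],[11,0.1,-0.1],[12.5,0.1,-0.1],[13.6,0.1,-0.1],[13.6,0.1,-0.1]], turn=[0.12,0.24,0.35,0.35,0.35,0.35,0.35,0.35,0.35,0.35])

```text
clock: 10.35
tool_pos: [587.3, -84.5, 201.8]
ee_rot: [-1.363, 1.102, 1.368]
ft_force: [0.0, 0.5, -0.1]
width: 49.9
```

Run:
```python
from h import *; from rig import ctrl
import cv2
s=ctrl.sense(); T=R.from_rotvec(s["ee_rot"]).as_matrix();print(s["tool_pos"],s["ft_force"],s["joint_positions"][[0,5]],T[:,1])
m=ctrl.camera_model("wrist");im=ctrl.get_image("wrist"); cv2.imwrite("pics/w7.png",im[:,:,::-1])
for k,p in model([617,3.5,.195,79.8,.77,0]).items(): print(k,proj(m,p).round(1))
for l in ["lid_handle","lid_hinge","lid_pointer","mark_inner"]:
    print(l,[(np.round(d["position"],1).tolist(),round(d["confidence"],2)) for d in ctrl.landmark_of(l,"wrist")[:2]])
```

```text
[587.26436305 -84.45762307 201.83460033] [ 0.04549025  0.49653913 -0.10608179] [-0.22131116  2.70636737] [-0.97720776 -0.21226808  0.0026951 ]
lever_post [[356.8 427.5]]
doser_axis [[236.9 378.3]]
lid_hinge [[ 76.  212.1]]
lid_handle [[255.7 244.9]]
lid_pointer [[320.6  59.2]]
mark_inner [[231. -39.]]
grinder [[220.7 229.7]]
cFL [[296.7 358.6]]
cFR [[314.5  79.6]]
cRL [[144.1 356.3]]
lid_handle [([254.0, 249.5], 0.93)]
lid_hinge [([76.4, 215.5], 0.74)]
lid_pointer [([320.0, 58.1], 0.79)]
mark_inner []
```

View pics/w7.png

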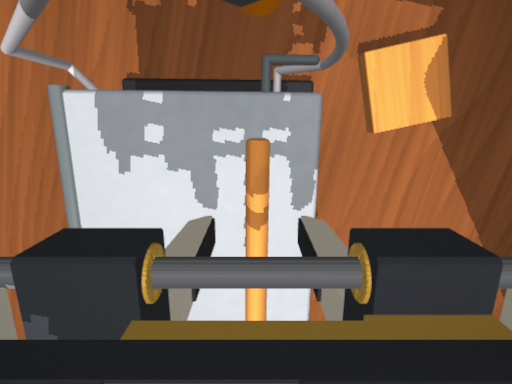

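Emit:
carry_out(hand=[0.2,0.2,0.2,0.2,0.2,0.2,0.2,0.2,0.2,0.2], linear=[[0,0,0],[0,0,0],[0,0,0],[0,0,0],[0,0,0],[0,0,0],[-0.6,-0.25,0],[-1.23,-0.55,0],[-1.8,-0.88,0],[-2.39,-1.22,0]], turn=[0,0,0,0,0,0,0,0,0,0])

```text
clock: 11.43
tool_pos: [598.4, -83.4, 226.9]
ee_rot: [-1.361, 1.105, 1.369]
ft_force: [-9.5, -3.7, -2.7]
width: 11.1
```

Run:
```python
from h import *; from rig import ctrl
import cv2
s=ctrl.sense(); print(s["tool_pos"],s["ft_force"],s["width"],s["clock"])
im=ctrl.get_image("wrist"); cv2.imwrite("pics/w8.png",im[:,:,::-1])
```

```text
[598.38546032 -83.43430627 226.92523598] [-9.4770568  -3.69639349 -2.68599708] 11.113323786177387 11.4333
```

View pics/w8.png

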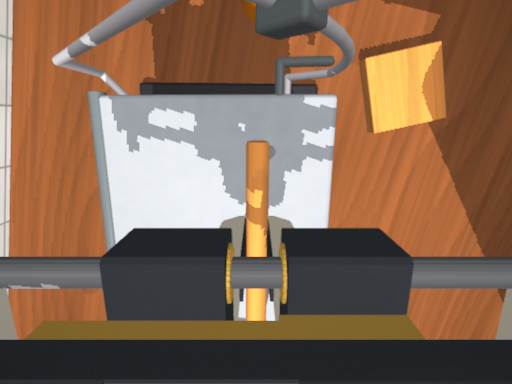

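Emit:
carry_out(hand=[0.2,0.2,0.2,0.2,0.2,0.2,0.2,0.2,0.2,0.2], linear=[[-0.55,-0.37,0],[-1.09,-0.78,0],[-1.6,-1.2,0],[-2.09,-1.67,0],[-2.56,-2.15,0],[-3.01,-2.66,0],[-3.43,-3.18,0],[-3.81,-3.73,0],[-3.81,-3.73,0],[-3.81,-3.73,0]], turn=[0,0,0,0,0,0,0,0,0,0])

```text
clock: 12.32
tool_pos: [634.6, -76.1, 267.9]
ee_rot: [-1.363, 1.106, 1.367]
ft_force: [-20.5, -4.8, 17.6]
width: 11.0
```

```bash
cat > look.py <<'E'
from h import *; from rig import ctrl
import cv2,sys
s=ctrl.sense(); print(s["tool_pos"],s["ft_force"],s["width"],s["clock"],s["joint_positions"][5])
m=ctrl.camera_model("wrist"); im=ctrl.get_image("wrist"); cv2.imwrite(f"pics/w{sys.argv[1]}.png",cv2.resize(im[:220,:,::-1],None,fx=1.56,fy=1.56,interpolation=cv2.INTER_CUBIC))
cv2.imwrite(f"pics/f{sys.argv[1]}.png",im[:,:,::-1])
for l in ["lid_handle","lid_pointer","mark_inner"]:
    print(l,[(np.round(d["position"],1).tolist(),round(d["confidence"],2)) for d in ctrl.landmark_of(l,"wrist")[:2]])
x0,y0,yaw,hx=617,3.5,.195,79.8; c,sn=np.cos(yaw),np.sin(yaw)
def P(r,a,y=-182,t=0):
    gx=hx-r*np.cos(a)+t*np.sin(a); gz=174+r*np.sin(a)+t*np.cos(a); return [x0+c*gx-sn*y,y0+sn*gx+c*y,gz]
for a in (.6,.64,.68,.72,.74,.76,.78,.8): print(a,proj(m,P(163,a)).round(1).tolist(),"corners in+t,out+t,out-t",[proj(m,P(r,a,-182,t))[0].round(1).tolist() for r,t in((160,6),(180,6),(180,-6),(160,-6))])
np.save(f"m{sys.argv[1]}.npy",m,allow_pickle=True)
E
python3 look.py 9
```

```text
[634.5548915  -76.07963857 267.86501919] [-20.52677804  -4.81077574  17.64702005] 11.038867837131336 12.3167 2.7390395824785507
lid_handle [([256.1, 242.0], 0.86), ([172.2, 194.1], 0.57)]
lid_pointer []
mark_inner [([343.5, 38.0], 0.91)]
0.6 [[367.3, 52.3]] corners in+t,out+t,out-t [[358.4, 50.7], [400.4, 46.1], [404.2, 51.0], [364.4, 55.0]]
0.64 [[363.8, 49.9]] corners in+t,out+t,out-t [[354.1, 48.2], [397.0, 42.9], [402.2, 48.1], [361.5, 52.8]]
0.68 [[359.5, 47.3]] corners in+t,out+t,out-t [[349.0, 45.7], [392.6, 39.5], [399.4, 45.0], [357.9, 50.4]]
0.72 [[354.4, 44.6]] corners in+t,out+t,out-t [[343.1, 43.0], [387.1, 36.0], [395.7, 41.8], [353.5, 47.9]]
0.74 [[351.6, 43.3]] corners in+t,out+t,out-t [[339.8, 41.7], [384.0, 34.1], [393.4, 40.1], [351.0, 46.7]]
0.76 [[348.4, 41.9]] corners in+t,out+t,out-t [[336.2, 40.3], [380.5, 32.3], [390.9, 38.4], [348.3, 45.4]]
0.78 [[345.1, 40.5]] corners in+t,out+t,out-t [[332.4, 38.9], [376.7, 30.3], [388.1, 36.6], [345.4, 44.0]]
0.8 [[341.5, 39.0]] corners in+t,out+t,out-t [[328.4, 37.5], [372.5, 28.3], [385.1, 34.8], [342.3, 42.7]]
```

View pics/w9.png

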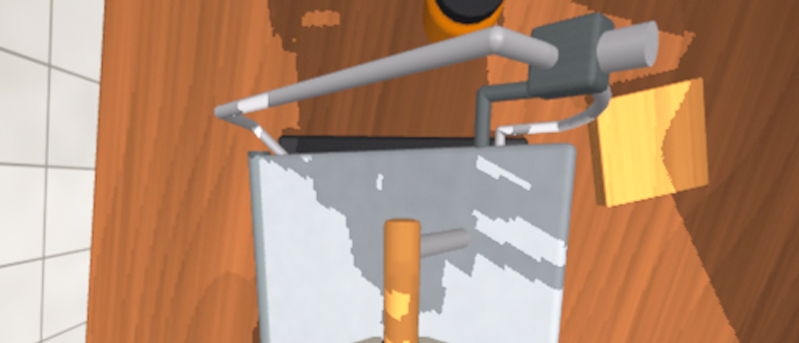

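Run:
```python
import cv2
im=cv2.imread("pics/f9.png"); cv2.imwrite("pics/z9.png",cv2.resize(im[0:105,295:425],None,fx=6,fy=6,interpolation=cv2.INTER_CUBIC))
from h import *
m=np.load("m9.npy",allow_pickle=True).item()
x0,y0,yaw,hx=617,3.5,.195,79.8; c,sn=np.cos(yaw),np.sin(yaw)
def P(r,a,y=-182,t=0):
    gx=hx-r*np.cos(a)+t*np.sin(a); gz=174+r*np.sin(a)+t*np.cos(a); return [x0+c*gx-sn*y,y0+sn*gx+c*y,gz]
for a in(.54,.56,.58,.6,.62,.64): print(a,[proj(m,P(r,a)).round(1).tolist() for r in(125,128,131,163)], "front edge lid corner y-160?", proj(m,P(160,a,-160)).round(1))
for a in (.74,.76,.78):
  for ri,ro in((160,180),(161,179),(163,181),(163,183)): print(a,ri,ro,[[proj(m,P(r,a,yy,t))[0].round(1).tolist() for r,t in((ri,6),(ro,6),(ro,-6))] for yy in(-173,-191)])
```

```text
0.54 [[[307.0, 61.3]], [[311.6, 60.9]], [[316.2, 60.5]], [[371.2, 55.8]]] front edge lid corner y-160? [[361.5  97. ]]
0.56 [[[305.5, 60.6]], [[310.0, 60.2]], [[314.7, 59.7]], [[370.0, 54.7]]] front edge lid corner y-160? [[360.3  96.6]]
0.58 [[[303.8, 59.9]], [[308.4, 59.4]], [[313.1, 59.0]], [[368.7, 53.5]]] front edge lid corner y-160? [[358.9  96.2]]
0.6 [[[302.1, 59.2]], [[306.7, 58.7]], [[311.3, 58.2]], [[367.3, 52.3]]] front edge lid corner y-160? [[357.4  95.8]]
0.62 [[[300.2, 58.4]], [[304.8, 57.9]], [[309.5, 57.4]], [[365.6, 51.1]]] front edge lid corner y-160? [[355.7  95.3]]
0.64 [[[298.2, 57.7]], [[302.8, 57.1]], [[307.5, 56.6]], [[363.8, 49.9]]] front edge lid corner y-160? [[353.8  94.9]]
0.74 160 180 [[[338.1, 62.5], [381.4, 57.3], [390.9, 61.6]], [[341.5, 20.2], [386.6, 10.2], [396.1, 17.9]]]
0.74 161 179 [[[340.1, 62.3], [379.0, 57.6], [388.6, 61.9]], [[343.5, 19.7], [384.1, 10.7], [393.7, 18.3]]]
0.74 163 181 [[[344.1, 61.8], [383.8, 57.0], [393.2, 61.4]], [[347.7, 18.8], [389.1, 9.6], [398.4, 17.4]]]
0.74 163 183 [[[344.1, 61.8], [388.7, 56.4], [397.8, 60.9]], [[3
[... 198 characters left out ...]
6.1, 60.6]], [[339.9, 17.9], [380.6, 8.4], [391.2, 16.1]]]
0.76 163 181 [[[340.6, 60.7], [380.3, 55.6], [390.7, 60.1]], [[344.1, 17.0], [385.6, 7.2], [396.0, 15.1]]]
0.76 163 183 [[[340.6, 60.7], [385.2, 54.9], [395.4, 59.6]], [[344.1, 17.0], [390.8, 6.0], [400.9, 14.1]]]
0.78 160 180 [[[330.8, 60.5], [374.1, 54.5], [385.6, 59.1]], [[334.0, 16.6], [379.3, 5.3], [390.8, 13.3]]]
0.78 161 179 [[[332.8, 60.2], [371.7, 54.8], [383.3, 59.4]], [[336.1, 16.1], [376.8, 5.9], [388.4, 13.9]]]
0.78 163 181 [[[336.8, 59.6], [376.5, 54.1], [387.9, 58.8]], [[340.2, 15.1], [381.8, 4.6], [393.2, 12.8]]]
0.78 163 183 [[[336.8, 59.6], [381.5, 53.5], [392.6, 58.2]], [[340.2, 15.1], [387.0, 3.3], [398.2, 11.7]]]
```

View pics/z9.png

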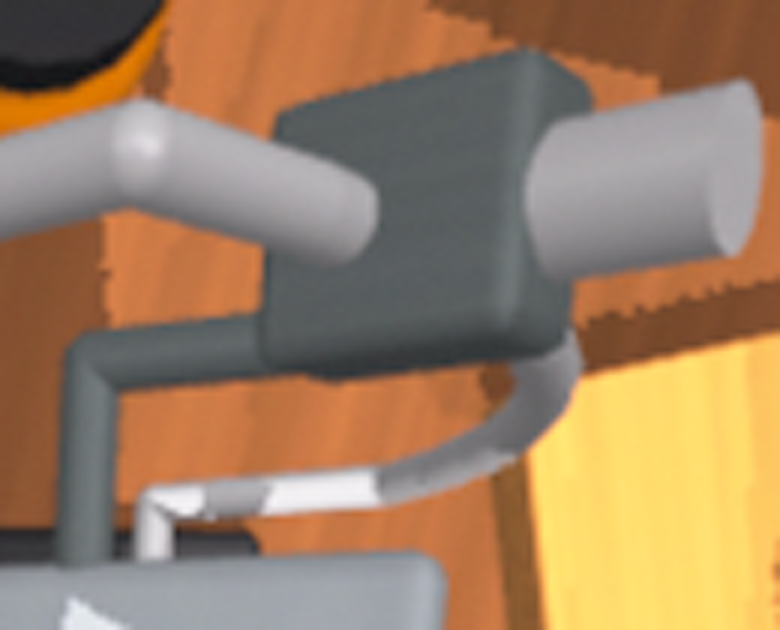

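Emit:
carry_out(hand=[0.2,0.2,0.2,0.2,0.2,0.2,0.2,0.2,0.2,0.2], linear=[[-0.3,-0.3,0],[-0.6,-0.7,0],[-0.8,-1.1,0],[-1.0,-1.3,0],[-1.13,-1.52,0],[-1.13,-1.52,0],[-1.13,-1.52,0],[-1.13,-1.52,0],[-1.13,-1.52,0],[-1.13,-1.52,0]], turn=[0,0,0,0,0,0,0,0,0,0])

```text
clock: 13.35
tool_pos: [650.0, -72.9, 278.2]
ee_rot: [-1.363, 1.105, 1.366]
ft_force: [-14.5, -5.0, 10.6]
width: 11.2
```

```bash
python3 look.py 10
python3 - <<'E'
import cv2
im=cv2.imread("pics/f10.png"); cv2.imwrite("pics/z10.png",cv2.resize(im[0:105,295:425],None,fx=6,fy=6,interpolation=cv2.INTER_CUBIC))
E
```

```text
[649.95354991 -72.8912324  278.21730247] [-14.49409313  -5.02087046  10.56885343] 11.230048984164512 13.35 2.748111167710706
lid_handle [([258.0, 244.4], 0.82)]
lid_pointer [([377.3, 50.1], 0.66)]
mark_inner [([366.9, 43.5], 0.58)]
0.6 [[388.1, 56.6]] corners in+t,out+t,out-t [[380.2, 55.2], [421.0, 51.2], [423.3, 55.5], [384.7, 59.0]]
0.64 [[385.5, 54.5]] corners in+t,out+t,out-t [[376.9, 53.0], [418.6, 48.4], [422.2, 53.0], [382.6, 57.0]]
0.68 [[382.2, 52.2]] corners in+t,out+t,out-t [[372.8, 50.8], [415.3, 45.5], [420.3, 50.3], [379.8, 54.9]]
0.72 [[378.2, 49.9]] corners in+t,out+t,out-t [[368.0, 48.5], [411.1, 42.5], [417.6, 47.5], [376.4, 52.8]]
0.74 [[375.9, 48.7]] corners in+t,out+t,out-t [[365.3, 47.3], [408.6, 40.9], [415.9, 46.0], [374.4, 51.6]]
0.76 [[373.4, 47.5]] corners in+t,out+t,out-t [[362.4, 46.1], [405.9, 39.3], [414.0, 44.5], [372.3, 50.5]]
0.78 [[370.6, 46.3]] corners in+t,out+t,out-t [[359.3, 44.9], [402.8, 37.6], [411.9, 43.0], [369.9, 49.4]]
0.8 [[367.7, 45.0]] corners in+t,out+t,out-t [[355.9, 43.7], [399.5, 36.0], [409.5, 41.4], [367.4, 48.2]]
```

View pics/z10.png

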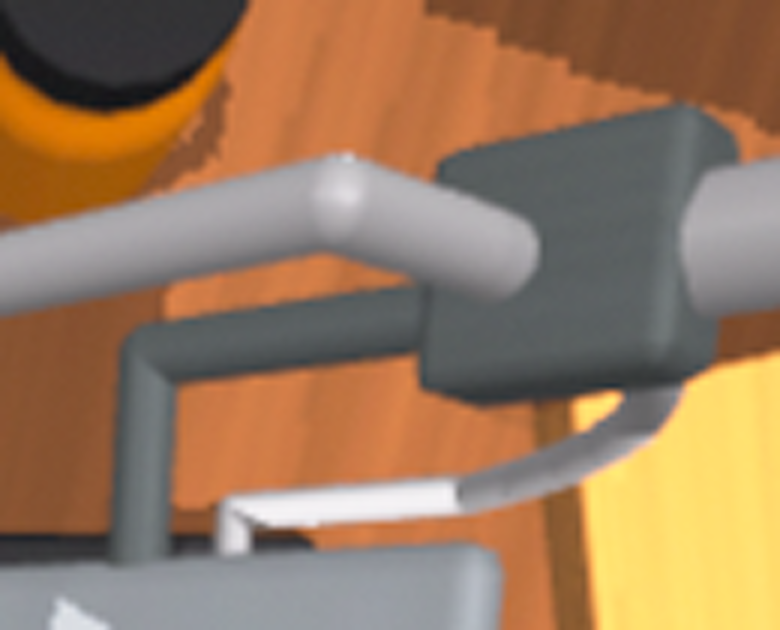

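Run:
```python
from h import *; import cv2
im=cv2.imread("pics/w7.png"); cv2.imwrite("pics/z7.png",cv2.resize(im[35:115,240:350],None,fx=6,fy=6,interpolation=cv2.INTER_CUBIC))
m10=np.load("m10.npy",allow_pickle=True).item(); V=m10["view"]
from rig import ctrl
s=ctrl.sense(); T=R.from_rotvec(s["ee_rot"]).as_matrix()
cam=-V[:3,:3].T@V[:3,3]; off=T.T@(cam-s["tool_pos"]); Rc=V[:3,:3]@T; print(off)
# w7 pose: y axis (-.97720776,-.21226808,.0027)
y=np.array([-.97720776,-.21226808,.0026951]); x=np.array([0,0,-1.]); x-=y*(x@y); x/=np.linalg.norm(x); T7=np.c_[x,y,np.cross(x,y)]
V7=np.eye(4); V7[:3,:3]=Rc@T7.T; V7[:3,3]=-V7[:3,:3]@(np.array([587.26436305,-84.45762307,201.83460033])+T7@off)
m7=dict(m10,view=V7); np.save("m7.npy",m7,allow_pickle=True)
x0,y0,yaw,hx=617,3.5,.195,79.8; c,sn=np.cos(yaw),np.sin(yaw)
def P(r,a,y=-182,t=0):
    gx=hx-r*np.cos(a)+t*np.sin(a); gz=174+r*np.sin(a)+t*np.cos(a); return [x0+c*gx-sn*y,y0+sn*gx+c*y,gz]
print([(r,proj(m7,P(r,0)).round(1).tolist()) for r in(120,124,128,132,163)], proj(m7,P(160,0,-160)),proj(m7,P(0,0,-160)))
print(proj(m7,model([617,3.5,.195,79.8,.77,0])["lid_handle"]))
```

```text
[-166.27466233   -0.82923536  -65.00161644]
[(120, [[250.9, 57.8]]), (124, [[257.4, 58.0]]), (128, [[263.9, 58.1]]), (132, [[270.4, 58.3]]), (163, [[320.6, 59.4]])] [[313.35847389  96.62258445]] [[60.08943463 91.23817587]]
[[255.80163232 244.85774247]]
```

View pics/z7.png

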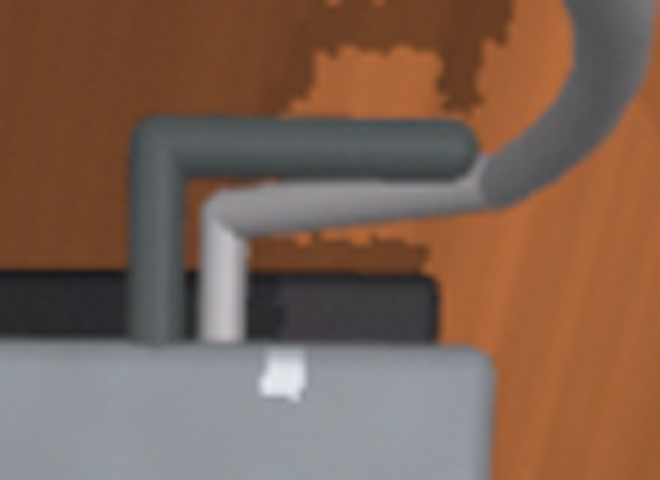

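Run:
```python
from h import *
x0,y0,yaw,hx=617,3.5,.195,79.8; c,sn=np.cos(yaw),np.sin(yaw)
def P(r,a,y=-182,t=0):
    gx=hx-r*np.cos(a)+t*np.sin(a); gz=174+r*np.sin(a)+t*np.cos(a); return [x0+c*gx-sn*y,y0+sn*gx+c*y,gz]
for n in(9,10):
  m=np.load(f"m{n}.npy",allow_pickle=True).item()
  for a in(.56,.6,.64,.68,.7,.72,.74,.76,.78): print(n,a,"bend",proj(m,P(130,a)).round(1).tolist(),"mid150",proj(m,P(150,a)).round(1).tolist(), "markface 163..182.5:",[[proj(m,P(r,a,yy,t))[0].round(1).tolist() for r,t in((163,6),(182.5,6),(182.5,-6))] for yy in(-173,-191)] if a>.71 else "")
```

```text
9 0.56 bend [[313.1, 59.9]] mid150 [[346.3, 56.8]] markface 163..182.5: 
9 0.6 bend [[309.8, 58.3]] mid150 [[343.1, 54.8]] markface 163..182.5: 
9 0.64 bend [[305.9, 56.8]] mid150 [[339.3, 52.8]] markface 163..182.5: 
9 0.68 bend [[301.5, 55.1]] mid150 [[334.9, 50.6]] markface 163..182.5: 
9 0.7 bend [[299.1, 54.3]] mid150 [[332.4, 49.5]] markface 163..182.5: 
9 0.72 bend [[296.6, 53.5]] mid150 [[329.7, 48.4]] markface 163..182.5: [[[347.4, 62.8], [390.6, 57.9], [398.8, 62.3]], [[351.0, 20.6], [396.1, 11.3], [404.2, 18.9]]]
9 0.74 bend [[293.9, 52.6]] mid150 [[326.8, 47.3]] markface 163..182.5: [[[344.1, 61.8], [387.4, 56.5], [396.6, 61.0]], [[347.7, 18.8], [393.0, 8.8], [402.1, 16.7]]]
9 0.76 bend [[291.1, 51.8]] mid150 [[323.8, 46.1]] markface 163..182.5: [[[340.6, 60.7], [384.0, 55.1], [394.2, 59.7]], [[344.1, 17.0], [389.5, 6.3], [399.6, 14.3]]]
9 0.78 bend [[288.1, 50.9]] mid150 [[320.5, 45.0]] markface 163..182.5: [[[336.8, 59.6], [380.2, 53.6], [391.4, 58.3]], [[340.2, 15.1], [385.7, 3.7], [396.9, 12.0]]]
10 0.56 bend [[334.5, 63.3]] mid150 [[366.9, 60.6]] markface 163..182.5:
[... 267 characters left out ...]
54.2]] markface 163..182.5: 
10 0.72 bend [[320.9, 57.6]] mid150 [[353.8, 53.2]] markface 163..182.5: [[[372.0, 66.9], [414.2, 62.8], [420.5, 66.5]], [[376.1, 27.8], [420.0, 19.8], [426.1, 26.4]]]
10 0.74 bend [[318.6, 56.8]] mid150 [[351.5, 52.2]] markface 163..182.5: [[[369.3, 66.0], [411.7, 61.6], [418.8, 65.4]], [[373.4, 26.2], [417.6, 17.7], [424.5, 24.4]]]
10 0.76 bend [[316.2, 56.1]] mid150 [[348.9, 51.2]] markface 163..182.5: [[[366.4, 65.1], [409.0, 60.3], [417.0, 64.3]], [[370.5, 24.6], [414.9, 15.6], [422.7, 22.4]]]
10 0.78 bend [[313.7, 55.3]] mid150 [[346.2, 50.2]] markface 163..182.5: [[[363.3, 64.2], [406.0, 59.1], [414.8, 63.1]], [[367.3, 23.0], [411.9, 13.4], [420.7, 20.4]]]
```

Emit:
carry_out(hand=[0.2,0.2,0.2,0.2,0.2,0.2,0.2,0.2,0.2,0.2], linear=[[-0.15,-0.15,0],[-0.3,-0.3,0],[-0.44,-0.45,0],[-0.44,-0.54,0],[-0.44,-0.54,0],[-0.44,-0.54,0],[-0.44,-0.54,0],[-0.44,-0.54,0],[-0.44,-0.54,0],[-0.44,-0.54,0]], turn=[0,0,0,0,0,0,0,0,0,0])

```text
clock: 14.38
tool_pos: [655.4, -71.7, 281.3]
ee_rot: [-1.362, 1.105, 1.366]
ft_force: [-8.0, -5.3, 1.1]
width: 11.0
```

```bash
python3 look.py 11
python3 - <<'E'
import cv2
from h import *
im=cv2.imread("pics/f11.png"); cv2.imwrite("pics/z11.png",cv2.resize(im[0:105,305:435],None,fx=6,fy=6,interpolation=cv2.INTER_CUBIC))
x0,y0,yaw,hx=617,3.5,.195,79.8; c,sn=np.cos(yaw),np.sin(yaw)
def P(r,a,y=-182,t=0):
    gx=hx-r*np.cos(a)+t*np.sin(a); gz=174+r*np.sin(a)+t*np.cos(a); return [x0+c*gx-sn*y,y0+sn*gx+c*y,gz]
m=np.load("m11.npy",allow_pickle=True).item()
for a in(.7,.72,.74,.76,.78,.8): print(a,"bend",proj(m,P(130,a)).round(1).tolist(),"mark",[[proj(m,P(r,a,yy,t))[0].round(1).tolist() for r,t in((163,6),(182.5,6),(182.5,-6))] for yy in(-173,-191)])
E
```

```text
[655.36800176 -71.73522533 281.29383844] [-7.97079428 -5.27610645  1.05165266] 10.987607213628335 14.3833 2.751256850406528
lid_handle [([257.2, 245.0], 0.78)]
lid_pointer [([380.5, 50.5], 0.97)]
mark_inner [([376.4, 50.3], 0.95)]
0.6 [[395.3, 57.7]] corners in+t,out+t,out-t [[387.7, 56.4], [428.2, 52.5], [430.1, 56.7], [391.7, 60.0]]
0.64 [[393.0, 55.7]] corners in+t,out+t,out-t [[384.7, 54.3], [426.1, 49.9], [429.2, 54.2], [389.8, 58.1]]
0.68 [[390.0, 53.5]] corners in+t,out+t,out-t [[381.0, 52.1], [423.2, 47.1], [427.6, 51.7], [387.4, 56.1]]
0.72 [[386.3, 51.3]] corners in+t,out+t,out-t [[376.5, 49.9], [419.4, 44.2], [425.3, 49.0], [384.3, 54.0]]
0.74 [[384.2, 50.1]] corners in+t,out+t,out-t [[374.0, 48.8], [417.2, 42.7], [423.8, 47.6], [382.4, 53.0]]
0.76 [[381.9, 49.0]] corners in+t,out+t,out-t [[371.3, 47.7], [414.6, 41.1], [422.1, 46.1], [380.4, 51.9]]
0.78 [[379.3, 47.8]] corners in+t,out+t,out-t [[368.3, 46.5], [411.8, 39.6], [420.1, 44.7], [378.3, 50.8]]
0.8 [[376.6, 46.6]] corners in+t,out+t,out-t [[365.2, 45.3], [408.8, 38.0], [417.9, 43.2], [375.9, 49.6]]
0.7 bend [[331.0, 59.4]] mark [[[382.7, 68.9], [424.4, 65.2], [429.3, 68.7]], [[386.9, 31.2], [430.3, 24.0], [435.0, 30.2]]]
0.72 bend [[329.0, 58.7]] mark [[[380.4, 68.0], [422.4, 64.0], [428.1, 67.6]], [[384.6, 29.7], [428.4, 22.1], [433.8, 28.4]]]
0.74 bend [[326.9, 57.9]] mark [[[377.9, 67.1], [420.2, 62.9], [426.6, 66.6]], [[382.1, 28.2], [426.2, 20.1], [432.4, 26.5]]]
0.76 bend [[324.6, 57.2]] mark [[[375.2, 66.3], [417.7, 61.7], [424.9, 65.5]], [[379.4, 26.7], [423.7, 18.0], [430.8, 24.6]]]
0.78 bend [[322.3, 56.5]] mark [[[372.3, 65.4], [414.9, 60.5], [423.0, 64.4]], [[376.5, 25.1], [421.0, 15.9], [429.0, 22.6]]]
0.8 bend [[319.8, 55.7]] mark [[[369.1, 64.4], [411.9, 59.3], [420.9, 63.2]], [[373.3, 23.6], [418.0, 13.8], [426.9, 20.7]]]
```

View pics/z11.png

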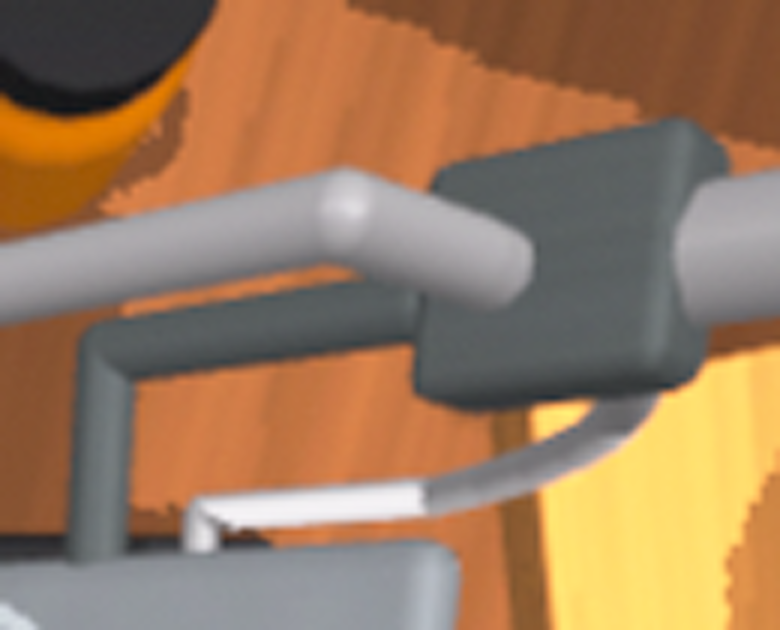

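Run:
```python
from h import *; from rig import ctrl
import cv2
im=cv2.imread("pics/f11.png").astype(float)
# pointer edges: dark grey vs orange: use red-blue saturation
sat=im[:,:,2]-im[:,:,0]
def edges(sat,c,r0,r1,th=45):
    v=sat[r0:r1,c]; idx=[]
    for i in range(len(v)-1):
        if (v[i]-th)*(v[i+1]-th)<0: idx.append(round(r0+i+(v[i]-th)/(v[i]-v[i+1]),1))
    return idx
for c in range(324,376,4): print(c,edges(sat,c,35,75))
print("block rows"); 
for c in range(380,416,6): print(c,edges(sat,c,10,85))
print("block left edge cols")
for r in range(30,66,3):
    v=sat[r,360:400]; print(r,[round(360+i+(v[i]-45)/(v[i]-v[i+1]),1) for i in range(39) if (v[i]-45)*(v[i+1]-45)<0])
for n in("scene","top"):
    g=ctrl.get_image(n); cv2.imwrite(f"pics/{n}12.png",cv2.resize((g[95:195,170:290] if n=="scene" else g[110:210,260:380])[:,:,::-1],None,fx=5,fy=5,interpolation=cv2.INTER_CUBIC))
    for l in("lid_pointer","mark_inner","lid_handle"): print(n,l,[(np.round(d["position"],1).tolist(),round(d["confidence"],2)) for d in ctrl.landmark_of(l,n)[:2]])
```

```text
324 [np.float64(35.8), np.float64(50.4), np.float64(52.3)]
328 [np.float64(35.3), np.float64(49.2), np.float64(62.8)]
332 [np.float64(48.3), np.float64(51.5), np.float64(62.3)]
336 [np.float64(47.7), np.float64(50.6), np.float64(61.6)]
340 [np.float64(47.0), np.float64(49.9), np.float64(61.1)]
344 [np.float64(46.2), np.float64(49.5), np.float64(60.5)]
348 [np.float64(45.3), np.float64(48.6), np.float64(59.9)]
352 [np.float64(44.7), np.float64(47.9), np.float64(59.5)]
356 [np.float64(44.1), np.float64(47.4), np.float64(58.8)]
360 [np.float64(43.6), np.float64(46.6), np.float64(58.3)]
364 [np.float64(57.6)]
368 [np.float64(57.2)]
372 [np.float64(56.7)]
block rows
380 [np.float64(26.8), np.float64(67.4), np.float64(78.3)]
386 [np.float64(25.6), np.float64(68.1), np.float64(76.3), np.float64(83.2)]
392 [np.float64(24.4), np.float64(67.6), np.float64(73.9), np.float64(81.7)]
398 [np.float64(22.9), np.float64(66.2), np.float64(71.7), np.float64(78.6)]
404 [np.float64(21.8), np.float64(76.0)]
410 [np.float64(20.6), np.float64(71.5)]
block left edge cols
30 [np.float64(369.7), np.float64(376.5)]
33 []
36 []
39 []
42 []
45 [np.float64(363.7)]
48 []
51 []
54 []
57 [np.float64(369.5), np.float64(373.1)]
60 [np.float64(373.5)]
63 [np.float64(373.4)]
scene lid_pointer []
scene mark_inner []
scene lid_handle [([211.4, 144.7], 0.62)]
top lid_pointer [([349.3, 177.9], 0.7)]
top mark_inner [([333.0, 153.3], 0.53)]
top lid_handle []
```

View pics/scene12.png

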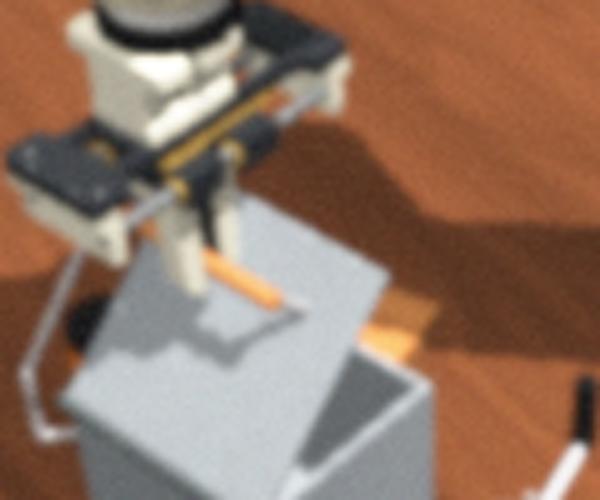

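```bash
python3 look.py 13 | head -4; python3 look.py 14 | head -4
```

```text
[655.37774524 -71.75109886 281.29426703] [-9.39775158 -4.57552744  1.09960476] 11.517727641727257 14.9833 2.7512620159082997
lid_handle []
lid_pointer [([381.3, 48.0], 0.73)]
mark_inner [([377.2, 43.9], 0.75)]
[655.37067565 -71.74332062 281.29688493] [-8.82160074 -4.52010249  0.67580648] 10.971209468142558 15.1833 2.751240039291034
lid_handle [([256.8, 243.0], 0.7)]
lid_pointer [([380.9, 48.5], 0.75), ([199.6, 190.6], 0.16)]
mark_inner [([379.4, 44.7], 0.91)]
```

View pics/w14.png

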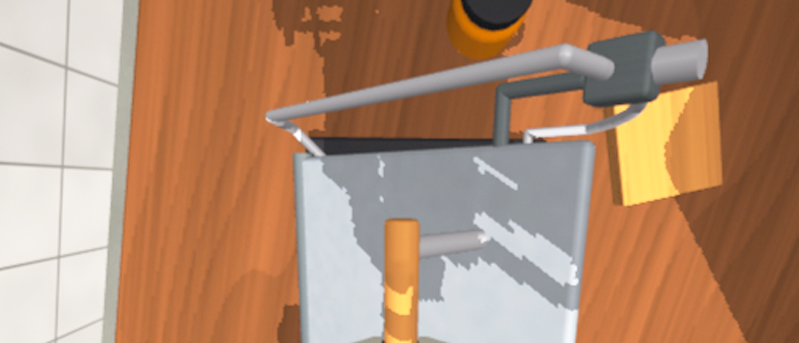

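View pics/top12.png

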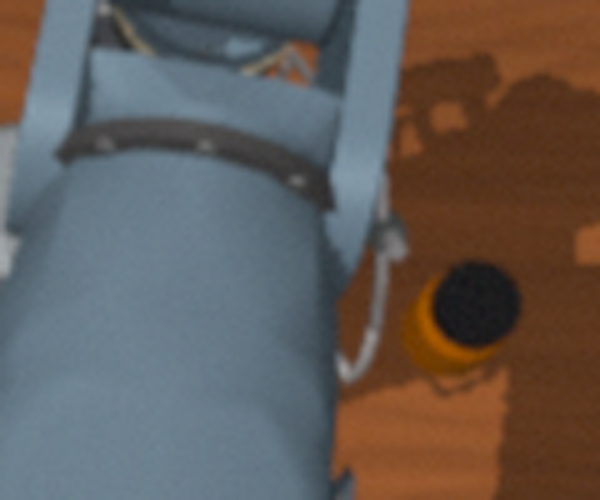

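```bash
cat > joint.py <<'E'
from h import *; import pickle
m={n:np.load(f"m{n}.npy",allow_pickle=True).item() for n in(7,9,10,11)}; m[6]=pickle.load(open("w6.pkl","rb"))
yaw=.195; c,sn=np.cos(yaw),np.sin(yaw)
Z=lambda ox,L:[(x/6+ox,y/6) for x,y in L]
mk={9:Z(295,[(265,368),(505,345),(278,112),(530,52),(588,90)]),10:Z(295,[(422,385),(655,370),(438,162),(690,108),(738,145)]),11:Z(305,[(415,395),(650,385),(432,180),(685,122),(725,150)])}
bend={9:(310,59.5),10:(319.8,59),11:(322.4,58.2)}
def F(v,d=False):
    a,l9,l10,l11,du,dv,dx,dy,dz,ri,L,rb=v; lid={9:l9,10:l10,11:l11,7:0}
    def pr(n,r,an,y,t=0):
        gx=79.8+dx-r*np.cos(an)+t*np.sin(an); gz=174+dz+r*np.sin(an)+t*np.cos(an); gy=y+dy
        return proj(m[n],[617+c*gx-sn*gy,3.5+sn*gx+c*gy,gz])[0]+[du,dv]
    o=[]; ro=ri+L; e=.4 # edge rounding inset mm
    for n,q in mk.items():
        for (r,t,y),z in zip(((ri+e,6-e,-173-e),(ro-e,6-e,-173-e),(ri+e,6-e,-191+e),(ro-e,6-e,-191+e),(ro-e,-6+e,-191+e)),q): o+=list((pr(n,r,a,y,t)-z)/1.0)
        o+=list((pr(n,rb,lid[n],-182)-bend[n])/.7)
    for x,y in((340,55.5),(360,52.45)):  # pointer line in 11
        A,B=pr(11,rb,l11,-182),pr(11,163,l11,-182); o.append((A[1]+(B[1]-A[1])*(x-A[0])/(B[0]-A[0])-y)/.5)
    o+=list((pr(7,rb,0,-182)-(266.7,59.7))/.7); o+=list((pr(7,163,0,-182)-(319.4,60))/.7)
    for (r,t),z in (((ri+e,6-e),120.3),((ro-e,6-e),139.7),((ro-e,-6+e),149.2)): o.append((pr(6,r,a,-182,t)[1]-z-dv)/1.5)
    pri=[du/1.5,dv/1.5,dx/2,dy/2,dz/2,(ri-163)/1]
    if d: print(np.round(o,1))
    return np.r_[o,pri]
for loss in("linear","soft_l1"):
    r=least_squares(F,[.78,.6,.72,.77,0,0,0,0,0,163,19,130],loss=loss,x_scale=[.01]*4+[1]*8)
    C=np.linalg.inv(r.jac.T@r.jac); w=np.zeros(12); w[0]=1; w[3]=-1
    print(loss,dict(zip("a l9 l10 l11 du dv dx dy dz ri L rb".split(),r.x.round(3))),"diff",r.x[0]-r.x[3],"+-",np.sqrt(w@C@w),r.cost)
F(r.x,True)
E
python3 joint.py
```

```text
linear {'a': np.float64(0.771), 'l9': np.float64(0.595), 'l10': np.float64(0.726), 'l11': np.float64(0.775), 'du': np.float64(0.571), 'dv': np.float64(-0.501), 'dx': np.float64(1.151), 'dy': np.float64(1.271), 'dz': np.float64(1.035), 'ri': np.float64(163.072), 'L': np.float64(18.886), 'rb': np.float64(130.537)} diff -0.0040011359856672035 +- 0.005792563784457203 11.080783118590077
soft_l1 {'a': np.float64(0.771), 'l9': np.float64(0.595), 'l10': np.float64(0.726), 'l11': np.float64(0.775), 'du': np.float64(0.618), 'dv': np.float64(-0.274), 'dx': np.float64(1.166), 'dy': np.float64(1.131), 'dz': np.float64(0.894), 'ri': np.float64(163.089), 'L': np.float64(18.913), 'rb': np.float64(130.533)} diff -0.003934539779716029 +- 0.006361619229709724 8.713584341759995
[-0.9 -0.2 -0.6 -1.6  0.3  0.1  0.3  0.1  0.9  1.2 -0.2  0.5 -0.6  1.4
  0.1 -0.6  0.6 -0.6 -0.2 -0.  -0.2  0.1  0.1 -0.4 -0.5  0.9 -0.2 -1.7
  0.7 -1.6 -0.4  0.   0.3  1.4  0.1 -0.3 -0.1  0.1 -0.  -0.2  0.1  1.1
  0.2  0.2  0.6]
```

Run:
```python
from rig import ctrl
s=ctrl.sense(); print(s["clock"],s["width"],s["ft_force"]); print(ctrl.finish_job())
```

```text
15.3833 11.145276868751289 [-8.9674658  -4.27833712  1.15029415]
the job is handed in; nothing more can be done
None
```

The job is handed in at 15.4 s. The lever was worked and sprang home, and the fingers are holding the lid at the mark.

- **Lever:** I pinched the post and swung it to its stop. The wrist picture shows the lever arm against the stop pin, with about 30 N of resistance. I then opened the fingers. The scene and top pictures show the lever back home and the lid still shut.
- **Lid:** I gripped the handle bar (opening about 11 mm) and raised the lid along its arc. A joint fit to the wrist pictures puts the lid at 0.775 rad and the mark at 0.771 rad, a difference of -0.004 ± 0.006 rad. The mark's estimated position was the same, within measurement error, before and after the lift.
- **Last state:** the arm was steady, with about 10 N on the wrist. The jar and coasters stood in their places in the last wrist picture. I never moved near the bowl, but it is not in the final pictures.

**Checks that disagreed or failed:**
- The landmark networks scattered for the mark's inner end. They put it 2 to 10 mm (about 0.01 to 0.06 rad) above the pointer. I trusted the fitted edges of the mark and pointer instead.
- The networks found neither the pointer nor the mark in the last scene picture, and their pointer position in the top picture was clearly wrong. Neither camera could confirm the final alignment.

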